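# Restock a bench rack lane, oldest jar to the front

### The job

Restock the jar lane of the grey bench rack, oldest first: bring the jar already standing in the lane forward until it is right up against the lane's front lip, and put the new jar from the desk close behind it, just about touching, both standing flat on the lane between its wire guides. Set the new jar down gently rather than dropping it, never tip either jar far over, and leave the tins in the other lane and the tape measure and tally counter on the desk where they are.

Things in the scene. Friction and masses are not known exactly. Their poses are not given: they have to be found in the camera images.
- stock_rack: Fixed grey sheet-steel bench rack, 220 mm deep, 236 wide, 219 tall, standing crosswise, its open front to the robot's right. Origin on the desk; x points to its back, y left, z up (its lanes have the same axes). 3 mm base plate from x = -85 to 130, edge flanges 12 mm high at y = +-118. Two 20 mm posts at the rear corners (x = 109 to 129, |y| = 98 to 118) and thin rails between them. Top shelf: see deck_edge.
- jar_lane: Fixed aluminium lane tray with one jar, in the rack's left or right half (y = +-55 there). Origin on its centre line at its underside; x along the lane to the back, y left, z up. Floor z = 4 mm. Front lip 16 mm high, inner face x = -70 (a jar against it: centre x = -43); back stop x = 95. Two wire guides along x, inner sides y = +-32, tops z = 16.
- deck_edge (a point): Middle of the front edge of the rack's 12 mm plywood top shelf, at its underside: rack x = 35 mm, z = 207 mm. The shelf runs from here to the back over the rear of both lanes (brackets hang to z = 201 at |y| = 102 to 114, braces behind x = 70; things up to 48 mm high on top). It blocks a vertical gripper from the back places; one leaning 25 to 40 degrees towards the open front (-x) fits.
- jar_old_centre (a point): Centre (half-way up) of the old jar: round white plastic jar with a grey ribbed screw lid, 54 mm across, 56 mm tall, straight-sided, lid shut, about 0.2 kg. It stands upright in the back part of the jar lane under the top shelf's edge, with the front of the lane empty. z axis = up along the jar.
- jar_new_centre (a point): Centre (half-way up) of the new jar, same as the old one (54 mm across, 56 mm tall, about 0.2 kg); it stands upright on the open desk outside the rack, on the side the rack faces. z axis = up along the jar.
- jar_old: The old jar itself; origin at the centre of its underside.
- jar_new: The new jar itself; origin at the centre of its underside.
- tin_front: Bystander: round tin with a blue lid, 66 mm across, 33 tall, at the front of the other lane; lane centre lines are 110 mm apart. Origin at the centre of its underside.
- tin_back: Bystander: the same kind of tin, behind the first one.
- tape_measure: Bystander: yellow tape measure, 31 x 73 x 58 mm, on the desk. Origin at the centre of its underside.
- tally_counter: Bystander: small white hand tally counter, 59 x 53 x 32 mm, on the desk. Origin at the centre of its underside.
Mind the look-alikes: they are no part of the job. What is shaped like the jar_old but blue or red is not meant.

How it is judged:
At the end, for the whole second after the job is handed in: The old jar stands in the jar lane with at most 7 mm between it and the front lip; the new jar stands behind it with at most 14 mm between them; both within 9 mm of the lane's centre line, flat on its floor (within 4 mm in height, upright within 0.1 rad), at rest (x of jar_old_centre in the frame of jar_lane below -0.036 m and y of jar_old_centre in the frame of jar_lane between -0.009 and 0.009 m and z of jar_old_centre in the frame of jar_lane between 0.028 and 0.036 m and angle between each of jar_old_centre, jar_new_centre's own z axis and vertical below 0.1 rad and x of jar_new_centre in the frame of jar_lane above 0 m and horizontal distance between jar_old_centre and jar_new_centre below 0.068 m and y of jar_new_centre in the frame of jar_lane between -0.009 and 0.009 m and z of jar_new_centre in the frame of jar_lane between 0.028 and 0.036 m and linear speed of each of jar_old, jar_new below 0.02 m/s); the robot touches nothing.
It fails at once if the tins shifted more than 30 mm or knocked over (distance of any of tin_front, tin_back from where it was at the start of the episode above 0.03 m or angle between any of tin_front, tin_back's own z axis and vertical above 0.5 rad).
It fails at once if the tape measure or tally counter shifted more than 30 mm or knocked over (distance of any of tape_measure, tally_counter from where it was at the start of the episode above 0.03 m or angle between any of tape_measure, tally_counter's own z axis and vertical above 0.5 rad).
It fails at once if a jar is tipped more than 0.7 rad (40 degrees) (angle between any of jar_old_centre, jar_new_centre's own z axis and vertical above 0.7 rad).
It fails at once if the new jar is dropped into the lane (falls at more than 0.5 m/s just above its floor) (z of jar_new_centre in the frame of jar_lane below 0.045 m and y of jar_new_centre in the frame of jar_lane between -0.04 and 0.04 m and x of jar_new_centre in the frame of jar_lane between -0.08 and 0.1 m and linear speed of jar_new above 0.5 m/s).
It also fails if it takes over 54 s, if anything falls off the work surface, if the arm or the gripper's body presses on something with over 40 N, if the wrist force passes 120 N, or if a joint passes its speed limit or range.

### The arm

A 6-joint arm with a two-finger parallel gripper is mounted at the origin on a cart in front of the work surface, level with it; the furniture and walls round the work are solid. World frame = base frame: x ahead of the robot, y to its left, z up, the work surface at z = 0. Lengths are in m, angles in rad, forces in N, time in s.
With the tool pointing down it reaches from about 0.425 to 0.925 m from the base axis. Payload 12.5 kg.
Tool frame: the origin (TCP) lies between the finger pads; the fingertips stand 11 mm ahead of it and the grasp point (between the pads) lies 8 mm behind it (bot.finger_overhang is the distance from the TCP to the fingertips, in m); z points along the fingers, y is the line along which they close (so a half turn about z gives the same grasp; the last joint's range is limited). The gripper opens to 85 mm and grips with 20 to 120 N. Pads are 22 mm wide; open, the fingers measure 114 mm over their backs; the gripper's body (76 mm by 85 mm) begins 54 mm behind the grasp point. The pads swing forward as they close: fully open they stand 13 mm farther back than shut.
Start: joints at [1.089, 0.491, 1.559, -0, 1.092, -0.106], TCP at [0.229, 0.581, 0.242] pointing down, gripper open.
Joint ranges: [-3.1, 3.1], [-0.84, 2.19], [0.05, 2.79], [-1.13, 4.28], [0.06, 2.93], [-2.69, 2.69]. Speed limits (rad/s): [2.22, 2.22, 2.79, 3.14, 3.14, 3.14].

### API

Orientations are given as a 3x3 rotation matrix whose columns are the frame's x, y, z axes.
In Python, from plant import bot gives the robot as it stands. The module is installed in compiled form; this text tells all that it offers.
- The arm moves only by the tool step_arm, never from a script. Its arguments are lists of equal length, an entry for each row: "slide": the shift along the tool's x, y, z in mm, a list of three; "delta_rot": the turn, a rotation vector about the tool's x, y, z in degrees, a list of three; "claw": the closure, from -1 (fully open) to 1 (shut). In form: {"slide": [[x, y, z], ...], "delta_rot": [[wx, wy, wz], ...], "claw": [claw, ...]}. A call has exactly 10 rows; each row shifts and turns the commanded pose from where the row before left it, along the tool's axes as they then stand; what a row does not reach is not made up. A row lasts 1/8 s, in which the tool goes at most 62.5 mm and 10.7 degrees, less where a joint would pass 70% of its speed; a pose out of reach is approached as far as the arm can. A call is refused whole if a number of a shift passes 62.5 or a number of a turn 10.7, either way. A call with a gripper value outside its range is refused whole. The fingers move at their own pace and stop on an object; the grip force is fixed at half the most. Time passes only in rows, so rows that do not move let the fingers close, or fill a call up. It gives the time, the measured TCP pose, the force, the opening and the grip force at its end, in the units of the state.
- bot.observe(): the state, without advancing time (a new reading comes with each control period).
- bot.snapshot(name): name is "scene" or "top" or "wrist"; returns a dict with "pixels" (400x640x3 uint8, red, green, blue), "intrinsics" (3x3 intrinsics, pixels), "distortion" ([k1, k2, p1, p2, k3] as OpenCV has them; the pictures are not rectified), "eye" and "rotation" of the camera in the world. Camera axes: x right, y down, z forward; pixel columns grow to the right and rows downward; lengths in m; the calibration is good to about 2 mm. A picture is of the moment at which its call begins. There is no depth.
- bot.hand_in(): hands the job in; it is judged then, once.
Trained networks look in a picture, given as the dict that the camera call returned (one of the last four; its "shot" number tells which), for a name from the list of things; names that differ only in an ending like _2 or _b are one class to them, and where a whole thing is asked for, a point or a joint stands for the part that bears it (a point fixed in the world has none). Each returns a list of dicts, best first, with "conf" (0 to 1); they miss things now and then, are a little off and sometimes report something else, mostly with a low value. They report only what shows in the picture. A call takes as long as a camera call. They do not tell look-alikes from the thing itself.
- bot.search_frame(picture, thing): "rect" ([left, top, right, bottom] in pixels, round what is visible of it).
- bot.regions_of(picture, thing): "mask" (400x640 bool, what is visible of it) and "rect" ([left, top, right, bottom] in pixels, round what is visible of it).
- bot.place_of(picture, thing): "location" ([column, row] in pixels: a listed point, or the origin of a listed thing).
The state is a dict: "time_s": time; "joint_pos": joint angles; "dq": joint speeds; "joint_efforts": joint torques, N m; "ee_pos": TCP position; "tcp_rot": TCP orientation; "ft_force": force on the tool from outside, world axes, zero at the start; "moment": the same for the moment, N m; "width": opening from 0.0 (shut) to 1.0 (fully open); "grasp_force": force on a finger pad.
Only numpy, scipy, OpenCV 4.12 (cv2) and the standard library are available. Lean on these libraries where they do the work, as an engineer would, in place of code of your own. Each camera call takes 0.05 s, during which the arm holds its last target. There are 200 camera calls.

## Working session

There is one attempt and no reset: what is moved stays moved. The work goes in short steps, Python scripts to look and compute and a tool call to move; the robot and the scene stay as the last step left them, time stands still between calls to the robot, and variables do not carry over. Pictures are saved under pics/ and viewed, at most 10 in all, crops included, and the job is handed in when it is done.

Besides the shell and the picture viewer there is one more tool, called as name(argument=value, ...) on one line, values as JSON. step_arm: Moves the arm, as the interface text tells. Its arguments: {"type":"object","properties":{"slide":{"type":"array","items":{"type":"array","items":{"type":"number"}}},"delta_rot":{"type":"array","items":{"type":"array","items":{"type":"number"}}},"claw":{"type":"array","items":{"type":"number"}}},"required":["slide","delta_rot","claw"]}

```bash
mkdir -p pics; python3 - <<'E'
from plant import bot
import cv2,numpy as np,pickle
s=bot.observe();print(s['time_s'],s['ee_pos'],s['tcp_rot'],s['width'])
ims=[]
for n in ["scene","top"]:
    p=bot.snapshot(n);ims.append(p)
    print(n,p['eye'],np.round(p['rotation'],3).tolist(),p['intrinsics'].tolist() if hasattr(p['intrinsics'],'tolist') else p['intrinsics'],p['distortion'])
    cv2.imwrite(f'pics/{n}0.png',p['pixels'][:,:,::-1])
    for t in ["stock_rack","jar_lane","deck_edge","jar_old_centre","jar_new_centre","tin_front","tin_back","tape_measure","tally_counter"]:
        print(t,[(np.round(d['location'],1).tolist(),round(d['conf'],2)) for d in bot.place_of(p,t)])
pickle.dump(ims,open('ims0.pkl','wb'))
E
```

```text
0.0 [0.2292526  0.58119113 0.24170805] [[-9.30207035e-01  3.67034816e-01 -5.62689901e-04]
 [ 3.67035218e-01  9.30206478e-01 -1.02812492e-03]
 [ 1.46060149e-04 -1.16289605e-03 -9.99999313e-01]] 1.0019491432144956
scene [ 0.19823313 -0.68664282  0.82864605] [[0.861, -0.343, 0.376], [-0.508, -0.597, 0.621], [0.011, -0.726, -0.688]] [[393.9802687306938, 0.0, 322.3645904969237], [0.0, 393.9802687306938, 193.97851590445097], [0.0, 0.0, 1.0]] [-0.00736601  0.          0.          0.          0.        ]
stock_rack [([263.7, 201.3], 0.89)]
jar_lane [([283.9, 197.9], 0.69)]
deck_edge []
jar_old_centre [([309.5, 225.4], 0.86), ([278.9, 180.4], 0.84)]
jar_new_centre [([279.2, 256.1], 0.95)]
tin_front [([249.9, 214.6], 0.72)]
tin_back [([242.3, 196.9], 0.9)]
tape_measure [([360.0, 325.1], 0.76)]
tally_counter []
top [ 0.3552351  -0.04786615  1.38861452] [[0.023, -0.985, 0.168], [-0.999, -0.027, -0.021], [0.026, -0.168, -0.986]] [[415.0472370587158, 0.0, 323.2710657255866], [0.0, 415.0472370587158, 200.40056825627437], [0.0, 0.0, 1.0]] [-0.10380424  0.          0.          0.          0.        ]
stock_rack [([263.4, 230.3], 0.77), ([326.9, 251.1], 0.51)]
jar_lane [([268.5, 215.3], 0.95), ([251.1, 244.4], 0.3)]
deck_edge [([245.4, 223.4], 0.74)]
jar_old_centre [([315.7, 217.5], 0.71), ([224.1, 168.5], 0.65), ([253.1, 211.7], 0.5), ([270.5, 169.3], 0.5)]
jar_new_centre [([327.7, 250.3], 0.56)]
tin_front [([271.5, 246.4], 0.69)]
tin_back [([250.7, 245.1], 0.54)]
tape_measure [([401.4, 228.0], 0.6), ([257.2, 210.6], 0.39)]
tally_counter [([362.3, 209.2], 0.53)]
```

```bash
python3 - <<'E'
import cv2,numpy as np
a=cv2.imread('pics/scene0.png')[120:360,180:440]
b=cv2.imread('pics/top0.png')[130:300,190:450]
a=cv2.resize(a,None,fx=3,fy=2.5*1.0,interpolation=3) if 0 else cv2.resize(a,None,fx=2.5,fy=2.5,interpolation=3)
b=cv2.resize(b,None,fx=3,fy=3,interpolation=3)
cv2.imwrite('pics/a1.png',a);cv2.imwrite('pics/b1.png',b);print(a.shape,b.shape)
E
```

```text
(600, 650, 3) (510, 780, 3)
```

View pics/a1.png

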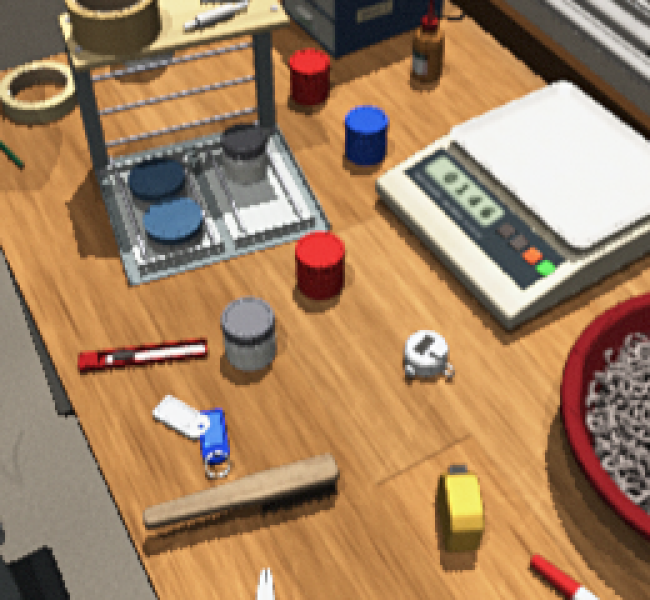

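View pics/b1.png

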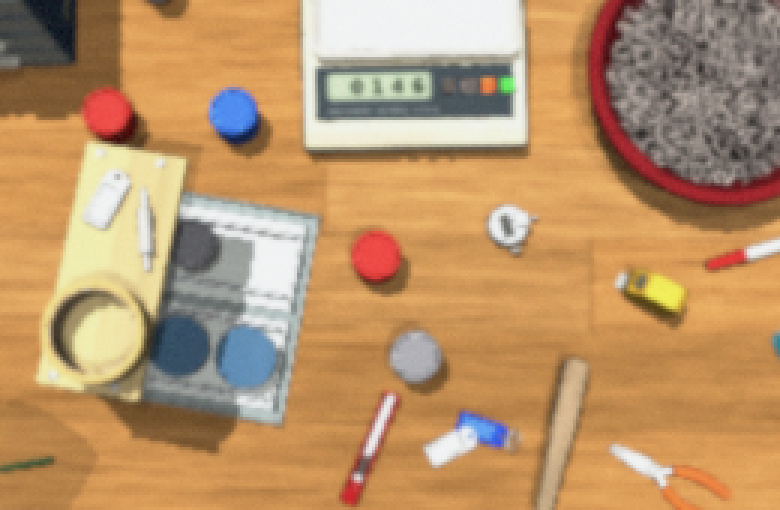

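Old jar: grey lid inside the rack, scene (279,180). New jar: grey-lidded one on the desk, scene (279,256), top (328,250). The red ones at scene (309,225) and (304,150) and the blue one at (326,174) are look-alikes, because the jars I want are white with a grey lid. The enlarged crops confirm this.

```bash
cat > h.py <<'E'
import cv2,numpy as np
from scipy.optimize import least_squares
def ray(p,uv):
    u=cv2.undistortPoints(np.array([[uv]],float),np.array(p['intrinsics']),np.array(p['distortion']))[0,0]
    return np.array(p['eye']),np.array(p['rotation'])@np.array([u[0],u[1],1.])
def onz(p,uv,z):
    e,d=ray(p,uv);return e+d*(z-e[2])/d[2]
def proj(p,X):
    R=np.array(p['rotation']);X=np.atleast_2d(X)
    return cv2.projectPoints((X-p['eye'])@R,np.zeros(3),np.zeros(3),np.array(p['intrinsics']),np.array(p['distortion']))[0][:,0]
def tri(ps,uvs):
    A=np.zeros((3,3));b=np.zeros(3)
    for p,uv in zip(ps,uvs):
        e,d=ray(p,uv);d/=np.linalg.norm(d);M=np.eye(3)-np.outer(d,d);A+=M;b+=M@e
    return np.linalg.solve(A,b)
E
python3 - <<'E'
from h import *;import pickle
S,T=pickle.load(open('ims0.pkl','rb'))
for n,a,b,z in [('rack',(263.7,201.3),(263.4,230.3),0),('lane',(283.9,197.9),(268.5,215.3),.003),('old',(278.9,180.4),(253.1,211.7),.035),('new',(279.2,256.1),(327.7,250.3),.028),('tinf',(249.9,214.6),(271.5,246.4),.007),('tinb',(242.3,196.9),(250.7,245.1),.007),('tape',(360,325.1),(401.4,228),0),('c1',(311.2,211.2),(296,201.7),.006),('c2',(234,233.2),(283.7,271.3),.006)]:
    print(n,np.round(tri([S,T],[a,b]),4),np.round(onz(S,a,z),4),np.round(onz(T,b,z),4))
print('tally',onz(T,(362.3,209.2),0), 'deck',onz(T,(245.4,223.4),.207))
# rack fit
pts={'o':((0,0,0),(263.7,201.3),(263.4,230.3)),'l':((0,-.055,.003),(283.9,197.9),(268.5,215.3)),'c1':((-.085,-.118,.006),(311.2,211.2),(296,201.7)),'c2':((-.085,.118,.006),(234,233.2),(283.7,271.3))}
def W(v,q):
    c,s=np.cos(v[2]),np.sin(v[2]);return np.array([v[0]+c*q[0]-s*q[1],v[1]+s*q[0]+c*q[1],q[2]])
def f(v): 
    r=[]
    for q,a,b in pts.values(): r+=list(proj(S,W(v,q))[0]-a)+list(proj(T,W(v,q))[0]-b)
    r+=list(proj(T,W(v,(.035,0,.207)))[0]-(245.4,223.4))
    return r
o=least_squares(f,[.5,.3,1.5],loss='soft_l1');print(o.x,np.round(f(o.x),1),W(o.x,(-.043,-.055,.032)))
E
```

```text
rack [0.4837 0.1204 0.0008] [0.4825 0.1215 0.    ] [0.4852 0.1201 0.    ]
lane [0.5386 0.1043 0.0009] [0.5401 0.1017 0.003 ] [0.5359 0.1049 0.003 ]
old [0.5462 0.1521 0.0311] [0.5479 0.1472 0.035 ] [0.5422 0.1526 0.035 ]
new [ 0.4256 -0.097   0.0163] [ 0.4248 -0.1061  0.028 ] [ 0.4226 -0.0958  0.028 ]
tinf [ 0.4289  0.0917 -0.0013] [0.4233 0.0847 0.007 ] [0.4317 0.09   0.007 ]
tinb [0.4325 0.1589 0.0115] [0.4324 0.1639 0.007 ] [0.4341 0.1592 0.007 ]
tape [ 0.5075 -0.3481 -0.011 ] [ 0.5052 -0.3531  0.    ] [ 0.5046 -0.345   0.    ]
c1 [0.5851 0.0141 0.0008] [0.5826 0.0097 0.006 ] [0.5842 0.0139 0.006 ]
c2 [0.355  0.046  0.0029] [0.3583 0.0422 0.006 ] [0.3511 0.0467 0.006 ]
tally [ 0.56554071 -0.21131903  0.        ] deck [0.48412559 0.14747859 0.207     ]
[0.4813848  0.11376601 1.4252507 ] [ 0.7  1.7  1.8  1.2 -1.9 -0.3 -0.3  0.   0.5 -1.   0.4 -0.4 -2.7 -0.3
 -0.  -0.4 -0.3 -0.8] [0.52956689 0.06324388 0.032     ]
```

```bash
cat >> h.py <<'E'
from scipy.spatial.transform import Rotation as Ro
def toolR(yaw,lean):
    "yaw = world azimuth of lane x (back direction), lean deg; tool x to the back"
    l=np.array([np.cos(yaw),np.sin(yaw),0]);up=np.array([0,0,1.]);m=np.cross(up,l)
    a=np.radians(lean);z=np.sin(a)*l-np.cos(a)*up;y=-m
    return np.c_[np.cross(y,z),y,z]
def plan(p,R,wps):
    "wps: list of (pos,R,nrows); prints rounded rows"
    sl=[];ro=[];p=np.array(p,float);R=np.array(R)
    for P,Q,n in wps:
        for k in range(n):
            f=1/(n-k)
            s=np.round(R.T@(P-p)*f*1000,1);w=np.round(np.degrees(Ro.from_matrix(R.T@Q).as_rotvec())*f,1)
            p=p+R@s/1000;R=R@Ro.from_rotvec(np.radians(w)).as_matrix()
            sl.append(s.tolist());ro.append(w.tolist())
            if np.linalg.norm(s)>62 or np.linalg.norm(w)>10.7:print('!limit',len(sl),np.linalg.norm(s),np.linalg.norm(w))
    for i in range(0,len(sl),10):print(sl[i:i+10],'\n',ro[i:i+10])
    print('end',np.round(p,4))
E
python3 - <<'E'
from h import *;from plant import bot
s=bot.observe();p=bot.snapshot('wrist');R=np.array(s['tcp_rot'])
print('cam in tool',R.T@(p['eye']-s['ee_pos']),np.round(R.T@p['rotation'],2).tolist())
Q=toolR(1.425,30);P=np.array([.49,-.06,.30])
mid=np.array([.33,.42,.36])
plan(s['ee_pos'],R,[(mid,R,4),(P,Q,11)])
E
```

```text
cam in tool [ 0.07659404  0.00041473 -0.13041727] [[-0.0, -0.95, -0.3], [1.0, -0.0, -0.0], [0.0, -0.3, 0.95]]
[[-38.2, -28.3, -29.4], [-38.2, -28.3, -29.4], [-38.2, -28.3, -29.4], [-38.3, -28.3, -29.5], [-29.5, -35.3, 5.5], [-33.7, -31.6, 3.1], [-37.3, -27.5, 0.8], [-40.3, -22.8, -1.6], [-42.6, -17.8, -3.9], [-44.2, -12.5, -6.1]] 
 [[0.0, 0.0, 0.0], [0.0, 0.0, 0.0], [0.0, 0.0, 0.0], [0.0, 0.0, 0.0], [-1.8, 2.3, 6.8], [-1.8, 2.3, 6.8], [-1.8, 2.3, 6.8], [-1.8, 2.3, 6.8], [-1.8, 2.3, 6.8], [-1.8, 2.3, 6.8]]
[[-45.0, -7.0, -8.2], [-45.2, -1.4, -10.2], [-44.5, 4.3, -11.9], [-43.2, 9.9, -13.4], [-41.1, 15.5, -14.8]] 
 [[-1.9, 2.3, 6.8], [-1.8, 2.3, 6.8], [-1.8, 2.3, 6.8], [-1.9, 2.4, 6.9], [-1.8, 2.3, 6.8]]
end [ 0.49 -0.06  0.3 ]
```

```bash
python3 - <<'E'
from h import *
def wr(R,tcp,th,d=.3):
    w=tcp-d*R[:,2];r=np.hypot(*w[:2]);j1=np.arctan2(w[1],w[0])-np.arcsin(.066/r)
    B=Ro.from_euler('ZY',[j1,np.radians(th)]).as_matrix()
    e=Ro.from_matrix(B.T@R).as_euler('ZYZ',degrees=True)
    j6=(e[2]-90+180)%360-180
    return np.round([np.degrees(j1),r*100,e[0],e[1],j6])
for nm,t in [('old',(.545,.15,.045)),('oldfin',(.53,.06,.045)),('new',(.425,-.1,.045)),('newfin',(.537,.13,.045))]:
  for lean in (25,35):
    for flip in (0,1):
      for th in (110,135):
        R=toolR(1.425,lean)
        if flip:R=R@np.diag([-1,-1,1])
        print(nm,lean,flip,th,wr(R,np.array(t),th))
E
```

```text
old 25 0 110 [-5. 53. 27. 70. -5.]
old 25 0 135 [ -5.  53.  34.  49. -20.]
old 25 1 110 [ -5.  53.  27.  70. 175.]
old 25 1 135 [ -5.  53.  34.  49. 160.]
old 35 0 110 [-10.  52.  37.  74. -13.]
old 35 0 135 [-10.  52.  44.  55. -31.]
old 35 1 110 [-10.  52.  37.  74. 167.]
old 35 1 135 [-10.  52.  44.  55. 149.]
oldfin 25 0 110 [-15.  52.  26.  75. -14.]
oldfin 25 0 135 [-15.  52.  32.  53. -28.]
oldfin 25 1 110 [-15.  52.  26.  75. 166.]
oldfin 25 1 135 [-15.  52.  32.  53. 152.]
oldfin 35 0 110 [-20.  52.  35.  80. -21.]
oldfin 35 0 135 [-20.  52.  40.  60. -37.]
oldfin 35 1 110 [-20.  52.  35.  80. 159.]
oldfin 35 1 135 [-20.  52.  40.  60. 143.]
new 25 0 110 [-37.  46.  22.  83. -34.]
new 25 0 135 [-37.  46.  25.  60. -44.]
new 25 1 110 [-37.  46.  22.  83. 146.]
new 25 1 135 [-37.  46.  25.  60. 136.]
new 35 0 110 [-42.  48.  29.  91. -38.]
new 35 0 135 [-42.  48.  31.  69. -51.]
new 35 1 110 [-42.  48.  29.  91. 142.]
new 35 1 135 [-42.  48.  31.  69. 129.]
newfin 25 0 110 [-7. 52. 26. 71. -7.]
newfin 25 0 135 [ -7.  52.  34.  50. -22.]
newfin 25 1 110 [ -7.  52.  26.  71. 173.]
newfin 25 1 135 [ -7.  52.  34.  50. 158.]
newfin 35 0 110 [-12.  51.  36.  76. -15.]
newfin 35 0 135 [-12.  51.  43.  56. -32.]
newfin 35 1 110 [-12.  51.  36.  76. 165.]
newfin 35 1 135 [-12.  51.  43.  56. 148.]
```

```bash
cat >> h.py <<'E'
def toolF(yaw,lean): return toolR(yaw,lean)@np.diag([-1,-1,1.])
E
python3 - <<'E'
from h import *;from plant import bot
s=bot.observe();R=np.array(s['tcp_rot'])
Z=lambda a:R@Ro.from_euler('z',a,degrees=True).as_matrix()
Q=toolF(1.86,30)
plan(s['ee_pos'],R,[(np.array([.33,.42,.36]),Z(42),4),(np.array([.53,.05,.38]),Z(42+80),8),(np.array([.57,-.02,.36]),Z(147),3),(np.array([.57,.05,.21]),Q,8)])
E
```

```text
!limit 16 20.65284484036037 11.087380213558117
!limit 17 20.70410587299051 11.180339887498949
!limit 18 20.712556578076015 11.180339887498949
!limit 19 20.69468530806883 11.062549434917795
!limit 20 20.657928260113597 11.180339887498949
!limit 21 20.657686220871884 11.090085662428402
!limit 22 20.70048308615043 11.180339887498949
!limit 23 20.68864422817503 11.090085662428402
[[-38.2, -28.3, -29.4], [-42.7, -20.9, -29.4], [-45.8, -12.7, -29.4], [-47.4, -4.1, -29.5], [-52.5, 1.8, -2.5], [-51.4, 10.9, -2.5], [-48.8, 19.6, -2.5], [-44.6, 27.8, -2.5], [-39.1, 35.1, -2.5], [-32.5, 41.4, -2.5]] 
 [[0.0, 0.0, 10.5], [0.0, 0.0, 10.5], [0.0, 0.0, 10.5], [0.0, 0.0, 10.5], [0.0, 0.0, 10.0], [0.0, 0.0, 10.0], [0.0, 0.0, 10.0], [0.0, 0.0, 10.0], [0.0, 0.0, 10.0], [0.0, -0.0, 10.0]]
[[-24.8, 46.4, -2.5], [-16.3, 50.0, -2.5], [-3.1, 26.7, 6.7], [0.7, 26.9, 6.6], [4.7, 26.4, 6.7], [1.7, -8.6, 18.7], [1.2, -7.9, 19.1], [0.9, -7.2, 19.4], [0.7, -6.3, 19.7], [0.7, -5.5, 19.9]] 
 [[0.0, -0.0, 10.0], [0.0, -0.0, 10.0], [0.0, -0.0, 8.3], [0.0, -0.0, 8.4], [0.0, -0.0, 8.3], [2.8, -3.0, 10.3], [2.8, -3.0, 10.4], [2.8, -3.0, 10.4], [2.7, -3.0, 10.3], [2.8, -3.0, 10.4]]
[[0.8, -4.7, 20.1], [1.1, -3.9, 20.3], [1.5, -3.1, 20.4]] 
 [[2.7, -3.1, 10.3], [2.8, -3.0, 10.4], [2.7, -3.1, 10.3]]
end [0.57 0.05 0.21]
```

step_arm(slide=[[-38, -28, -29], [-43, -21, -29], [-46, -13, -29], [-47, -4, -29], [-52, 2, -2], [-51, 11, -3], [-49, 20, -2], [-45, 28, -3], [-39, 35, -2], [-32, 41, -3]], delta_rot=[[0, 0, 10.5], [0, 0, 10.5], [0, 0, 10.5], [0, 0, 10.5], [0, 0, 10], [0, 0, 10], [0, 0, 10], [0, 0, 10], [0, 0, 10], [0, 0, 10]], claw=[-1, -1, -1, -1, -1, -1, -1, -1, -1, -1])

```text
time_s: 2.3
ee_pos: [0.4807, 0.1422, 0.3735]
tcp_rot: [[0.557, 0.83, 0.0], [0.83, -0.557, 0.0], [0.0, 0.0, -1.0]]
ft_force: [0.2, 0.9, -0.0]
width: 1.004
grasp_force: 0.0
```

```bash
python3 - <<'E'
from h import *;from plant import bot
s=bot.observe();R=np.array(s['tcp_rot']);print(s['time_s'],s['ee_pos'],np.degrees(s['joint_pos']).round(),np.round(R,2).tolist())
Z=lambda a:R@Ro.from_euler('z',a,degrees=True).as_matrix()
Q=toolF(1.86,30)
plan(s['ee_pos'],R,[(np.array([.53,.05,.38]),Z(20),2),(np.array([.57,-.02,.36]),Z(50),3),(np.array([.57,.05,.21]),Q,8)])
E
```

```text
2.3 [0.48071812 0.14216815 0.37354668] [ 9. 11. 95.  0. 74. 43.] [[0.56, 0.83, 0.0], [0.83, -0.56, 0.0], [0.0, 0.0, -1.0]]
[[-24.5, 46.1, -3.2], [-16.2, 49.7, -3.2], [-3.0, 26.7, 6.7], [1.7, 26.8, 6.6], [6.4, 26.2, 6.7], [0.9, -8.7, 18.7], [0.5, -8.0, 19.1], [0.3, -7.2, 19.4], [0.2, -6.3, 19.7], [0.3, -5.4, 20.0]] 
 [[0.0, 0.0, 10.0], [0.0, 0.0, 10.0], [0.0, 0.0, 10.0], [0.0, 0.0, 10.0], [0.0, 0.0, 10.0], [2.6, -3.1, 9.7], [2.6, -3.1, 9.7], [2.6, -3.1, 9.7], [2.6, -3.1, 9.7], [2.6, -3.1, 9.7]]
[[0.6, -4.6, 20.2], [0.9, -3.8, 20.3], [1.5, -3.2, 20.3]] 
 [[2.6, -3.2, 9.7], [2.6, -3.1, 9.7], [2.5, -3.1, 9.8]]
end [0.5701 0.05   0.21  ]
```

step_arm(slide=[[-24, 46, -3], [-16, 50, -3], [-3, 27, 7], [2, 27, 7], [6, 26, 7], [1, -9, 19], [0, -8, 19], [0, -7, 19], [0, -6, 20], [0, -5, 20]], delta_rot=[[0, 0, 10], [0, 0, 10], [0, 0, 10], [0, 0, 10], [0, 0, 10], [2.6, -3.1, 9.7], [2.6, -3.1, 9.7], [2.6, -3.1, 9.7], [2.6, -3.1, 9.7], [2.6, -3.1, 9.7]], claw=[-1, -1, -1, -1, -1, -1, -1, -1, -1, -1])

```text
time_s: 3.55
ee_pos: [0.5693, 0.0263, 0.264]
tcp_rot: [[0.703, -0.688, -0.178], [-0.632, -0.72, 0.287], [-0.326, -0.089, -0.941]]
ft_force: [0.7, -0.9, 0.1]
width: 1.002
grasp_force: 0.0
```

```bash
python3 - <<'E'
from h import *;from plant import bot
s=bot.observe();R=np.array(s['tcp_rot']);print(s['time_s'],s['ee_pos'],np.degrees(s['joint_pos']).round())
Q=toolF(1.86,30)
plan(s['ee_pos'],R,[(np.array([.57,.05,.21]),Q,3)])
E
```

```text
3.55 [0.56927104 0.02629227 0.26396997] [-10.  27.  90.  15.  77. 117.]
[[1.0, -4.3, 19.2], [1.4, -3.6, 19.2], [2.0, -2.9, 19.3]] 
 [[2.6, -3.1, 9.7], [2.6, -3.1, 9.7], [2.6, -3.1, 9.7]]
end [0.57   0.0499 0.21  ]
```

step_arm(slide=[[1, -4, 19], [1, -4, 19], [2, -3, 19], [0, 0, 0], [0, 0, 0], [0, 0, 0], [0, 0, 0], [0, 0, 0], [0, 0, 0], [0, 0, 0]], delta_rot=[[2.6, -3.1, 9.7], [2.6, -3.1, 9.7], [2.6, -3.1, 9.7], [0, 0, 0], [0, 0, 0], [0, 0, 0], [0, 0, 0], [0, 0, 0], [0, 0, 0], [0, 0, 0]], claw=[-1, -1, -1, -1, -1, -1, -1, -1, -1, -1])

```text
time_s: 4.8
ee_pos: [0.57, 0.0497, 0.2114]
tcp_rot: [[0.253, -0.957, -0.143], [-0.829, -0.291, 0.477], [-0.498, -0.002, -0.867]]
ft_force: [0.6, 0.2, -0.3]
width: 1.001
grasp_force: 0.0
```

```bash
python3 - <<'E'
from h import *;from plant import bot;import pickle
s=bot.observe();print(s['time_s'],s['ee_pos'],np.degrees(s['joint_pos']).round())
ims=[bot.snapshot(n) for n in ("wrist","scene","top")]
pickle.dump((ims,s),open('ims1.pkl','wb'))
p=ims[0];cv2.imwrite('pics/w1.png',p['pixels'][:,:,::-1])
for t in ["stock_rack","jar_lane","deck_edge","jar_old_centre","jar_old","jar_new_centre","tin_front"]:
    print(t,[(np.round(d['location'],1).tolist(),round(d['conf'],2)) for d in bot.place_of(p,t)])
for q in ims[1:]: print([(np.round(d['location'],1).tolist(),round(d['conf'],2)) for d in bot.place_of(q,'jar_new_centre')])
E
```

```text
4.8 [0.56996032 0.04965564 0.21142629] [-13.  31.  96.  27.  71. 138.]
stock_rack [([377.5, 140.3], 0.57)]
jar_lane [([336.5, 121.6], 0.73)]
deck_edge [([382.4, 336.1], 0.95)]
jar_old_centre [([181.3, 197.1], 0.84), ([318.0, 166.7], 0.83), ([177.2, 102.6], 0.78)]
jar_old [([191.1, 180.0], 0.97), ([186.2, 85.3], 0.72), ([317.8, 150.3], 0.56)]
jar_new_centre []
tin_front [([433.1, 137.2], 0.8)]
[([278.5, 254.2], 0.67)]
[([329.2, 250.5], 0.53)]
```

View pics/w1.png

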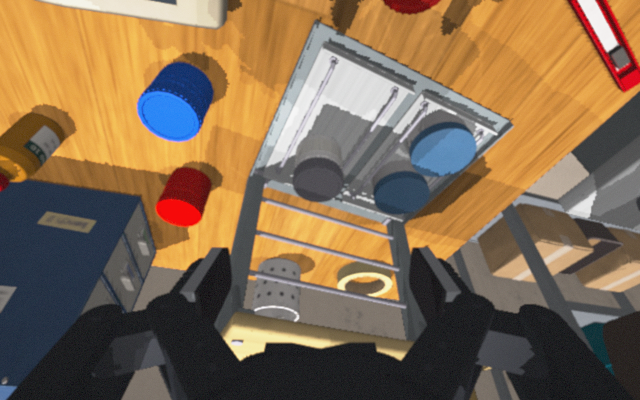

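The wrist view shows the old jar (grey lid) at (318,167) in the white lane, and the tins at (443,150) and (400,190). The plate's front corners are near (321,25) and (510,122). I'm now fitting the rack and both jars over all views.

```bash
python3 - <<'E'
from h import *;import pickle
S,T=pickle.load(open('ims0.pkl','rb'));(w,S1,T1),s=pickle.load(open('ims1.pkl','rb'))
obs=[(w,(0,0,0),(377.5,140.3)),(w,(0,-.055,.003),(336.5,121.6)),(w,(.035,0,.207),(382.4,336.1)),(w,(-.085,-.118,.006),(321,25)),(w,(-.085,.118,.006),(510,122)),
(S,(0,0,0),(263.7,201.3)),(S,(0,-.055,.003),(283.9,197.9)),(S,(-.085,-.118,.006),(311.2,211.2)),(S,(-.085,.118,.006),(234,233.2)),
(T,(0,0,0),(263.4,230.3)),(T,(0,-.055,.003),(268.5,215.3)),(T,(-.085,-.118,.006),(296,201.7)),(T,(-.085,.118,.006),(283.7,271.3)),(T,(.035,0,.207),(245.4,223.4))]
def W(v,q):
    c,s=np.cos(v[2]),np.sin(v[2]);return np.array([v[0]+c*q[0]-s*q[1],v[1]+s*q[0]+c*q[1],q[2]])
f=lambda v:np.concatenate([proj(p,W(v,q))[0]-u for p,q,u in obs])
o=least_squares(f,[.48,.11,1.42],loss='soft_l1');v=o.x;print(v,np.round(f(v).reshape(-1,2),1).tolist())
np.save('rack.npy',v)
def L(P):
    d=P[:2]-W(v,(0,-.055,0))[:2];c,s_=np.cos(v[2]),np.sin(v[2]);return [c*d[0]+s_*d[1],-s_*d[0]+c*d[1]]
for ps,us in [([w,S,T],[(318,166.7),(278.9,180.4),(253.1,211.7)]),([w],[(318,166.7)])]:
    P=tri(ps,us) if len(ps)>1 else onz(w,us[0],.035); print('old',P,np.round(L(P),4))
print('old base',onz(w,(317.8,150.3),.007),L(onz(w,(317.8,150.3),.007)))
for a,b in [((278.5,254.2),(329.2,250.5)),((279.2,256.1),(327.7,250.3))]:print('new',tri([S,T],[a,b]),onz(S,a,.028),onz(T,b,.028))
# lid ellipse centre of old jar from wrist & new jar from colour
E
```

```text
[0.48177695 0.11533985 1.40493478] [[-0.2, -0.9], [-1.0, 1.4], [2.1, 0.5], [-3.2, -4.0], [1.6, 3.9], [0.6, 1.3], [-1.9, -0.4], [0.1, -0.7], [-3.6, -1.1], [1.4, 1.0], [-0.4, -0.1], [0.6, 0.0], [-1.3, -0.1], [-0.8, -1.2]]
old [0.54488182 0.15058128 0.03179518] [ 0.0452 -0.0014]
old [0.54406985 0.14543381 0.035     ] [ 0.04   -0.0015]
old base [0.54452975 0.14539256 0.007     ] [np.float64(0.0400008965660863), np.float64(-0.0019298449507440772)]
new [ 0.42355589 -0.10111055  0.03039091] [ 0.42587709 -0.09977766  0.028     ] [ 0.42205504 -0.10070788  0.028     ]
new [ 0.42560742 -0.09695796  0.01629114] [ 0.42476735 -0.10608826  0.028     ] [ 0.42258921 -0.09579388  0.028     ]
```

```bash
python3 - <<'E'
from h import *;import pickle
(w,S1,T1),s=pickle.load(open('ims1.pkl','rb'));v=np.load('rack.npy')
c,sn=np.cos(v[2]),np.sin(v[2])
out=[]
for z in (.019,.063):
    X,Y=np.meshgrid(np.arange(-60,60,.25)/1e3,np.arange(100,-105,-.35)/1e3) # cols lane y, rows lane x (back on top)
    lx,ly=Y,-X-.055
    P=np.stack([v[0]+c*lx-sn*ly,v[1]+sn*lx+c*ly,np.full_like(lx,z)],-1).reshape(-1,3)
    m=proj(w,P).reshape(*X.shape,2).astype(np.float32)
    im=cv2.remap(w['pixels'],m[...,0],m[...,1],cv2.INTER_CUBIC)[:,:,::-1].copy()
    for yy in (-32,0,32): cv2.line(im,(int((60+yy)*4),0),(int((60+yy)*4),12),(0,0,255),1)
    for xx,cl in ((-70,(0,0,255)),(-85,(255,0,255)),(0,(0,255,0)),(50,(0,255,0))):
        r=int((100-xx)/.35);cv2.line(im,(0,r),(14,r),cl,2)
    out.append(im[:,:395])
cv2.imwrite('pics/warp.png',np.hstack(out));print(np.hstack(out).shape)
E
```

```text
(586, 790, 3)
```

View pics/warp.png

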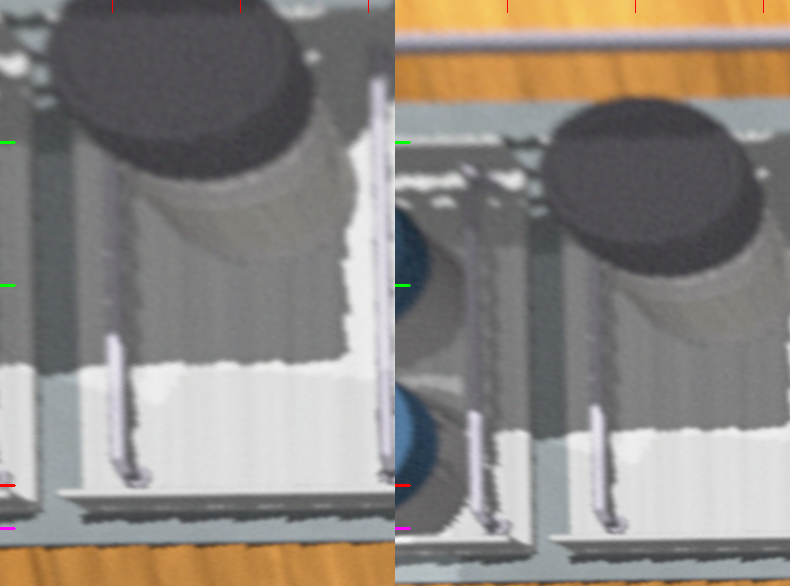

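```bash
cat >> h.py <<'E'
def laneframe():
    v=np.load('rack.npy');c,s=np.cos(v[2]),np.sin(v[2])
    lx,ly=-.0015,-.055-.00185
    return np.array([v[0]+c*lx-s*ly,v[1]+s*lx+c*ly]),v[2]+.0147
def w2l(P):
    o,a=laneframe();d=np.asarray(P)[:2]-o;return np.array([np.cos(a)*d[0]+np.sin(a)*d[1],-np.sin(a)*d[0]+np.cos(a)*d[1]])
def l2w(x,y,z):
    o,a=laneframe();return np.array([o[0]+np.cos(a)*x-np.sin(a)*y,o[1]+np.sin(a)*x+np.cos(a)*y,z])
E
python3 - <<'E'
from h import *;from plant import bot
print(laneframe(),w2l([.5443,.1455]))
s=bot.observe();R=np.array(s['tcp_rot']);Q=toolF(1.86,30)
G=l2w(.0405,-.001,.047)+.008*Q[:,2];print(G)
plan(s['ee_pos'],R,[(G-.10*Q[:,2],Q,2),(G,Q,4)])
E
```

```text
(array([0.53759912, 0.10447438]), np.float64(1.4196347762040136)) [ 0.04156686 -0.00044656]
[0.54354571 0.14819585 0.0400718 ]
[[-1.4, -1.5, 49.7], [-1.3, -1.4, 49.6], [-0.0, 0.0, 25.0], [-0.0, 0.0, 25.0], [-0.0, 0.0, 25.0], [-0.1, 0.0, 25.0]] 
 [[0.0, -0.1, 0.2], [0.1, -0.0, 0.1], [-0.0, -0.0, 0.0], [-0.0, -0.0, 0.0], [-0.0, -0.0, 0.0], [-0.0, -0.0, 0.0]]
end [0.5436 0.1482 0.0401]
```

step_arm(slide=[[-1.5, -1.5, 50], [-1.5, -1.5, 50], [0, 0, 25], [0, 0, 25], [0, 0, 25], [0, 0, 25], [0, 0, 0], [0, 0, 0], [0, 0, 0], [0, 0, 0]], delta_rot=[[0, 0, 0.2], [0, 0, 0], [0, 0, 0], [0, 0, 0], [0, 0, 0], [0, 0, 0], [0, 0, 0], [0, 0, 0], [0, 0, 0], [0, 0, 0]], claw=[-1, -1, -1, -1, -1, -1, -1, 0.2, 0.2, 0.2])

```text
time_s: 6.65
ee_pos: [0.5441, 0.1479, 0.0407]
tcp_rot: [[0.25, -0.958, -0.141], [-0.83, -0.287, 0.477], [-0.498, -0.002, -0.867]]
ft_force: [-0.4, -1.7, 5.2]
width: 0.616
grasp_force: 62.1
```

```bash
python3 - <<'E'
from h import *;from plant import bot
s=bot.observe();print(s['time_s'],s['ee_pos'],np.degrees(s['joint_pos']).round(),s['ft_force'],s['moment'])
w=bot.snapshot('wrist');cv2.imwrite('pics/w2.png',w['pixels'][:,:,::-1])
E
```

```text
6.65 [0.54409814 0.14791423 0.04072217] [ -3.  43. 106.  38.  49. 130.] [-0.38290493 -1.69178134  5.21428912] [-0.18077768  0.20653691  0.09693696]
```

View pics/w2.png

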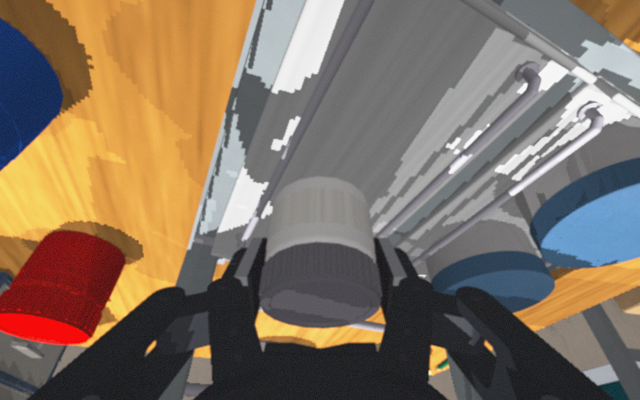

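```bash
python3 - <<'E'
from h import *;from plant import bot
s=bot.observe();R=np.array(s['tcp_rot']);p=s['ee_pos'];g=p-.008*R[:,2];print(w2l(g))
o,a=laneframe();l=np.array([np.cos(a),np.sin(a),0]);up=np.array([0,0,1.])
c=w2l(g);tgt=l2w(-.040,0,0)-l2w(c[0],c[1],0)
plan(p,R,[(p+.003*up,R,1),(p+tgt+.003*up,R,8),(p+tgt+.001*up,R,1)])
print(np.round(R.T@l,3),np.round(R.T@up,3))
E
```

```text
[ 0.04030996 -0.0015821 ]
[[-1.5, -0.0, -2.6], [7.8, 4.5, -4.5], [7.8, 4.5, -4.5], [7.8, 4.5, -4.5], [7.8, 4.5, -4.5], [7.8, 4.5, -4.5], [7.8, 4.4, -4.5], [7.8, 4.5, -4.4], [7.7, 4.4, -4.5], [1.0, 0.0, 1.8]] 
 [[0.0, 0.0, 0.0], [0.0, 0.0, 0.0], [0.0, 0.0, 0.0], [0.0, 0.0, 0.0], [0.0, 0.0, 0.0], [0.0, 0.0, 0.0], [0.0, 0.0, 0.0], [0.0, 0.0, 0.0], [0.0, 0.0, 0.0], [0.0, 0.0, 0.0]]
end [0.5305 0.0688 0.0417]
[-0.783 -0.428  0.451] [-0.498 -0.002 -0.867]
```

step_arm(slide=[[-1.5, 0, -2.5], [7.8, 4.5, -4.5], [7.8, 4.5, -4.5], [7.8, 4.5, -4.5], [7.8, 4.5, -4.5], [7.8, 4.5, -4.5], [7.8, 4.5, -4.5], [7.8, 4.5, -4.5], [7.8, 4.5, -4.5], [0, 0, 0]], delta_rot=[[0, 0, 0], [0, 0, 0], [0, 0, 0], [0, 0, 0], [0, 0, 0], [0, 0, 0], [0, 0, 0], [0, 0, 0], [0, 0, 0], [0, 0, 0]], claw=[0.2, 0.2, 0.2, 0.2, 0.2, 0.2, 0.2, 0.2, 0.2, 0.2])

```text
time_s: 7.95
ee_pos: [0.5297, 0.0685, 0.0425]
tcp_rot: [[0.249, -0.958, -0.143], [-0.831, -0.287, 0.477], [-0.498, -0.0, -0.867]]
ft_force: [-0.9, -0.0, -2.1]
width: 0.614
grasp_force: 62.9
```

```bash
python3 - <<'E'
from h import *;from plant import bot
s=bot.observe();R=np.array(s['tcp_rot']);p=s['ee_pos'];g=p-.008*R[:,2];print(s['time_s'],w2l(g),g[2],s['ft_force'],s['joint_pos'])
E
```

```text
7.95 [-0.0403799   0.00069562] 0.04944630148451918 [-0.89839312 -0.03372148 -2.05311491] [-0.20152062  0.73628907  1.8803115   0.60249332  0.88630106  2.17698655]
```

step_arm(slide=[[0.8, 0.4, -0.5], [0.8, 0.4, -0.5], [0.8, 0.4, -0.5], [0.8, 0.4, -0.5], [0, 0, 0], [0, 0, 0], [0, 0, 0], [0, 0, 0], [0, 0, 0], [0, 0, 0]], delta_rot=[[0, 0, 0], [0, 0, 0], [0, 0, 0], [0, 0, 0], [0, 0, 0], [0, 0, 0], [0, 0, 0], [0, 0, 0], [0, 0, 0], [0, 0, 0]], claw=[0.2, 0.2, 0.2, 0.2, 0.2, 0.2, 0.2, 0.2, 0.2, 0.2])

```text
time_s: 9.2
ee_pos: [0.5292, 0.0651, 0.0426]
tcp_rot: [[0.25, -0.958, -0.143], [-0.83, -0.288, 0.477], [-0.498, -0.0, -0.867]]
ft_force: [0.5, 0.2, -1.8]
width: 0.615
grasp_force: 62.9
```

step_arm(slide=[[0.8, 0.4, -0.5], [0.8, 0.4, -0.5], [0.8, 0.4, -0.5], [0, 0, 0], [0, 0, 0], [0, 0, 0], [0, 0, 0], [0, 0, 0], [0, 0, 0], [0, 0, 0]], delta_rot=[[0, 0, 0], [0, 0, 0], [0, 0, 0], [0, 0, 0], [0, 0, 0], [0, 0, 0], [0, 0, 0], [0, 0, 0], [0, 0, 0], [0, 0, 0]], claw=[0.2, 0.2, 0.2, 0.2, 0.2, 0.2, 0.2, 0.2, 0.2, 0.2])

```text
time_s: 10.45
ee_pos: [0.529, 0.0629, 0.043]
tcp_rot: [[0.249, -0.958, -0.143], [-0.83, -0.288, 0.479], [-0.499, -0.001, -0.866]]
ft_force: [2.4, 9.2, -2.2]
width: 0.617
grasp_force: 63.5
```

step_arm(slide=[[0.6, 0, 1.1], [0.6, 0, 1.1], [0, 0, 0], [0, 0, 0], [0, 0, 0], [0, 0, 0], [0, 0, -25], [0, 0, -35], [0, 0, -45], [0, 0, -45]], delta_rot=[[0, 0, 0], [0, 0, 0], [0, 0, 0], [0, 0, 0], [0, 0, 0], [0, 0, 0], [0, 0, 0], [0, 0, 0], [0, 0, 0], [0, 0, 0]], claw=[0.2, 0.2, -1, -1, -1, -1, -1, -1, -1, -1])

```text
time_s: 11.7
ee_pos: [0.5503, -0.0102, 0.1715]
tcp_rot: [[0.25, -0.958, -0.144], [-0.83, -0.288, 0.477], [-0.498, 0.0, -0.867]]
ft_force: [0.6, -0.3, 0.0]
width: 1.0
grasp_force: 0.0
```

```bash
python3 - <<'E'
from h import *;from plant import bot;import pickle
s=bot.observe();print(s['time_s'],s['ee_pos'],np.degrees(s['joint_pos']).round())
ims=[bot.snapshot(n) for n in ("wrist","scene","top")]
pickle.dump((ims,s),open('ims2.pkl','wb'))
for q in ims:
  for t in ('jar_old_centre','jar_old','jar_new_centre','jar_new'):print(t,[(np.round(d['location'],1).tolist(),round(d['conf'],2)) for d in bot.place_of(q,t)])
cv2.imwrite('pics/w3.png',np.vstack([cv2.resize(ims[0]['pixels'],(640,400))[:300],np.hstack([cv2.resize(ims[1]['pixels'][150:270,240:340],(320,300)),cv2.resize(ims[2]['pixels'][190:280,250:360],(320,300))])])[:,:,::-1])
E
```

```text
11.7 [ 0.55031197 -0.01017951  0.17151688] [-19.  33.  99.  26.  69. 131.]
jar_old_centre [([144.6, 172.8], 0.78), ([159.6, 247.6], 0.76), ([353.9, 57.3], 0.72), ([320.0, 176.3], 0.67), ([301.5, 180.9], 0.26)]
jar_old [([155.9, 153.3], 0.92), ([167.7, 229.0], 0.81), ([317.5, 159.2], 0.8), ([351.8, 43.6], 0.75)]
jar_new_centre [([521.5, 42.1], 0.82)]
jar_new [([504.0, 27.2], 0.83)]
jar_old_centre [([288.3, 200.7], 0.82), ([326.6, 173.4], 0.69), ([301.6, 151.2], 0.61), ([311.5, 227.4], 0.57)]
jar_old [([327.3, 181.3], 0.89), ([285.6, 208.6], 0.79), ([307.3, 157.6], 0.69)]
jar_new_centre [([277.7, 253.5], 0.6)]
jar_new [([274.7, 259.6], 0.67), ([249.0, 213.1], 0.24)]
jar_old_centre [([227.2, 169.0], 0.62), ([266.3, 168.9], 0.62), ([282.3, 214.9], 0.56), ([402.7, 225.5], 0.51)]
jar_old [([269.4, 170.7], 0.78), ([278.7, 220.3], 0.71), ([229.4, 171.1], 0.67)]
jar_new_centre []
jar_new []
```

View pics/w3.png

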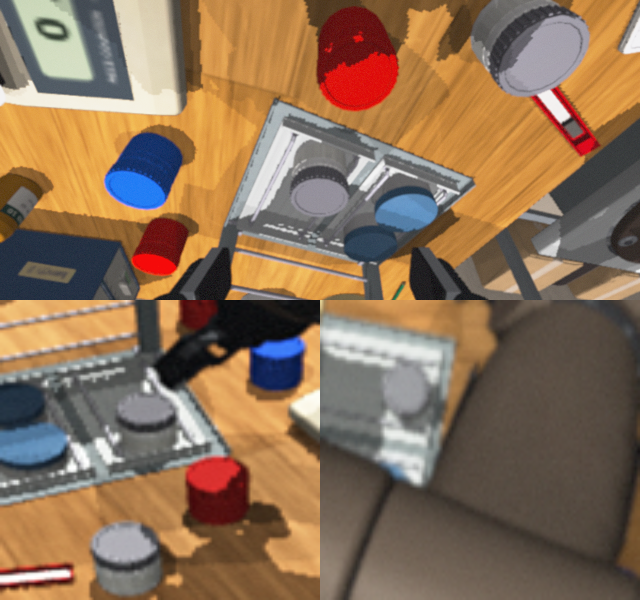

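```bash
python3 - <<'E'
from h import *;import pickle
(w,S,T),s=pickle.load(open('ims2.pkl','rb'))
n1=onz(w,(521.5,42.1),.028);n2=onz(w,(504,27.2),0);n3=onz(S,(277.7,253.5),.028);n4=onz(S,(274.7,259.6),0)
print(n1,n2,n3,n4,tri([w,S],[(521.5,42.1),(277.7,253.5)]))
r=onz(w,(353.9,57.3),.028);print('red',r,'rel tool xy',(r-n1)[:2])
print('old',w2l(onz(w,(320,176.3),.035)),w2l(onz(w,(317.5,159.2),.007)),w2l(onz(S,(288.3,200.7),.035)),w2l(onz(S,(285.6,208.6),.007)))
# lid circle of new jar in wrist warp, z=.056
m=s['tcp_rot']
x=np.arange(.36,.49,.0005);y=np.arange(-.04,-.17,-.0005);X,Y=np.meshgrid(x,y)
M=proj(w,np.stack([X,Y,np.full_like(X,.056)],-1).reshape(-1,3)).reshape(*X.shape,2).astype(np.float32)
im=cv2.remap(w['pixels'],M[...,0],M[...,1],cv2.INTER_LINEAR)
cv2.imwrite('pics/nw.png',cv2.resize(im,None,fx=2,fy=2)[:,:,::-1])
g=cv2.medianBlur(cv2.cvtColor(im,cv2.COLOR_RGB2GRAY),5)
for c in (cv2.HoughCircles(g,cv2.HOUGH_GRADIENT,1,20,param1=60,param2=15,minRadius=50,maxRadius=57) if 1 else [])[0][:4]:print('circle',.36+c[0]*.0005,-.04-c[1]*.0005,c[2]*.5)
E
```

```text
[ 0.43104022 -0.09575831  0.028     ] [ 0.4316498  -0.09558063  0.        ] [ 0.42509567 -0.09674932  0.028     ] [ 0.41760097 -0.0901508   0.        ] [ 0.42677724 -0.0940705   0.02301497]
red [ 0.53799517 -0.05182096  0.028     ] rel tool xy [0.10695495 0.04393734]
old [-0.0434858   0.00190235] [-0.03983072  0.00078095] [-0.05015378 -0.00262968] [-0.05092581  0.00730792]
circle 0.43125004 -0.09625 25.35
circle 0.44175002 -0.09925 25.45
```

View pics/nw.png

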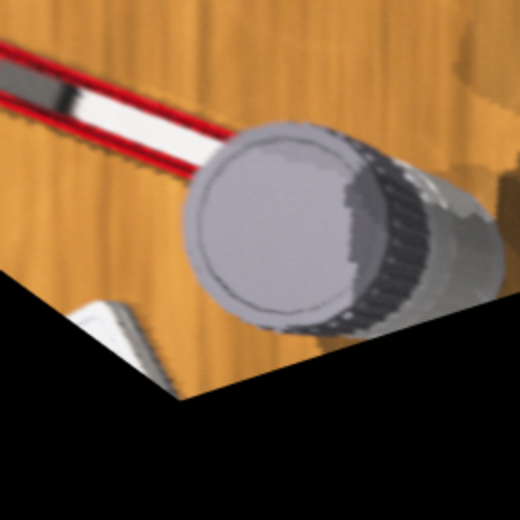

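The old jar stands at the lip, wrist (320,176). The new jar's lid circle is clear, at about x=0.431, y=-0.096. I'm moving to a standoff above it to measure it again closer in.

```bash
python3 - <<'E'
from h import *;from plant import bot
s=bot.observe();R=np.array(s['tcp_rot']);Q=toolF(1.86,30)
G=np.array([.428,-.097,.04])+.008*Q[:,2];print(G)
plan(s['ee_pos'],R,[(G-.13*Q[:,2],Q,8)])
E
```

```text
[ 0.42685924 -0.09316611  0.0330718 ]
[[13.4, 17.8, -4.2], [13.4, 17.8, -4.2], [13.4, 17.8, -4.2], [13.4, 17.8, -4.2], [13.4, 17.8, -4.2], [13.4, 17.9, -4.1], [13.4, 17.8, -4.2], [13.5, 17.8, -4.2]] 
 [[0.0, -0.0, 0.0], [0.0, -0.0, 0.0], [0.0, -0.0, 0.0], [0.0, -0.0, 0.0], [0.0, -0.0, 0.0], [0.0, -0.0, 0.0], [0.0, -0.1, 0.1], [0.1, -0.0, 0.0]]
end [ 0.4454 -0.1555  0.1457]
```

step_arm(slide=[[13.4, 17.8, -4.2], [13.4, 17.8, -4.2], [13.4, 17.8, -4.2], [13.4, 17.8, -4.2], [13.4, 17.8, -4.2], [13.4, 17.8, -4.2], [13.4, 17.8, -4.2], [13.4, 17.8, -4.2], [0, 0, 0], [0, 0, 0]], delta_rot=[[0, 0, 0], [0, 0, 0], [0, 0, 0], [0, 0, 0], [0, 0, 0], [0, 0, 0], [0, 0, 0], [0, 0, 0], [0, 0, 0], [0, 0, 0]], claw=[-1, -1, -1, -1, -1, -1, -1, -1, -1, -1])

```text
time_s: 13.7
ee_pos: [0.4454, -0.1557, 0.1461]
tcp_rot: [[0.249, -0.958, -0.143], [-0.83, -0.287, 0.477], [-0.498, -0.0, -0.867]]
ft_force: [-0.6, 0.5, 0.2]
width: 1.002
grasp_force: 0.0
```

```bash
python3 - <<'E'
from h import *;from plant import bot
s=bot.observe();R=np.array(s['tcp_rot']);print(s['time_s'],s['ee_pos'],np.degrees(s['joint_pos']).round())
w=bot.snapshot('wrist')
for t,z in (('jar_new_centre',.028),('jar_new',0)):
    for d in bot.place_of(w,t):print(t,d['location'],d['conf'],onz(w,d['location'],z))
for d in bot.place_of(w,'jar_old_centre')[:5]:print(d['location'],d['conf'],onz(w,d['location'],.028))
X,Y=np.meshgrid(np.arange(.36,.56,.0005),np.arange(.0,-.17,-.0005))
M=proj(w,np.stack([X,Y,np.full_like(X,.056)],-1).reshape(-1,3)).reshape(*X.shape,2).astype(np.float32)
im=cv2.remap(w['pixels'],M[...,0],M[...,1],cv2.INTER_LINEAR)
im=cv2.resize(im,None,fx=1.2,fy=1.2);v=cv2.resize(w['pixels'],(320,200));v=cv2.copyMakeBorder(v,0,im.shape[0]-200,0,0,cv2.BORDER_CONSTANT)
cv2.imwrite('pics/nw2.png',np.hstack([im,v])[:,:,::-1]);print(im.shape)
E
```

```text
13.7 [ 0.44535592 -0.15570646  0.14608221] [-36.  32. 107.  19.  67. 115.]
jar_new_centre [317.6, 177.7] 0.75 [ 0.4309962  -0.09868786  0.028     ]
jar_new [316.6, 156.5] 0.97 [ 0.43216174 -0.09870788  0.        ]
jar_new [284.3, 259.8] 0.29 [0.42292367 0.09463245 0.        ]
[85.2, 299.3] 0.9 [0.69693664 0.25095979 0.028     ]
[199.8, 257.6] 0.67 [0.52927252 0.07168546 0.028     ]
[190.7, 187.6] 0.63 [ 0.53841571 -0.05339668  0.028     ]
[60.3, 253.6] 0.61 [0.6920504  0.11279591 0.028     ]
(408, 481, 3)
```

View pics/nw2.png

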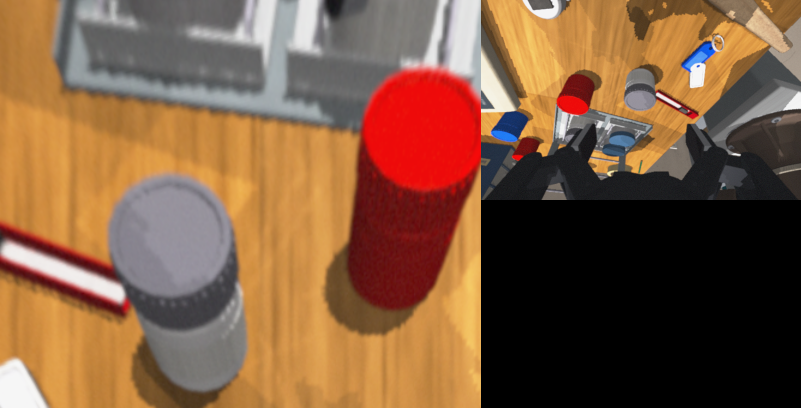

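The new jar sits centred at about (0.4315, -0.0985). The red look-alike is 107 mm away, so it's clear of the fingers.

```bash
python3 - <<'E'
from h import *;from plant import bot
s=bot.observe();R=np.array(s['tcp_rot']);Q=toolF(1.86,30)
G=np.array([.4315,-.0985,.04])+.008*Q[:,2]
plan(s['ee_pos'],R,[(G-.08*Q[:,2],Q,2),(G,Q,4)])
E
```

```text
[[1.2, -1.3, 24.5], [1.3, -1.3, 24.5], [-0.0, 0.0, 20.0], [-0.0, 0.0, 20.0], [-0.0, 0.0, 20.0], [-0.1, 0.0, 20.0]] 
 [[0.0, -0.1, 0.1], [0.1, -0.0, 0.1], [-0.0, -0.0, -0.0], [-0.0, -0.0, -0.0], [-0.0, -0.0, -0.0], [-0.0, -0.0, -0.0]]
end [ 0.4304 -0.0946  0.0331]
```

step_arm(slide=[[1.2, -1.3, 24.5], [1.3, -1.3, 24.5], [0, 0, 20], [0, 0, 20], [0, 0, 20], [0, 0, 20], [0, 0, 0], [0, 0, 0], [0, 0, 0], [0, 0, 0]], delta_rot=[[0, 0, 0], [0, 0, 0], [0, 0, 0], [0, 0, 0], [0, 0, 0], [0, 0, 0], [0, 0, 0], [0, 0, 0], [0, 0, 0], [0, 0, 0]], claw=[-1, -1, -1, -1, -1, -1, -1, 0.2, 0.2, 0.2])

```text
time_s: 15.15
ee_pos: [0.4306, -0.0958, 0.0338]
tcp_rot: [[0.25, -0.958, -0.142], [-0.831, -0.288, 0.477], [-0.497, -0.001, -0.868]]
ft_force: [0.9, -3.0, 7.4]
width: 0.617
grasp_force: 62.0
```

```bash
python3 - <<'E'
from h import *;from plant import bot
s=bot.observe();R=np.array(s['tcp_rot']);Q=toolF(1.86,30);p=s['ee_pos']
g0=np.array([.529,.0629,.043])-.008*Q[:,2];print('contact lane',w2l(g0),'now grasp',p-.008*R[:,2])
c=w2l(g0);T=l2w(c[0]+.060,.0,0)+.008*Q[:,2];print(T)
up=lambda P,z:np.array([P[0],P[1],z])
plan(p,R,[(up(p,.05),Q,1),(up(p,.115),Q,2),(up(T,.115),Q,9),(up(T,.115),Q,1)])
E
```

```text
contact lane [-0.0460136   0.00053544] now grasp [ 0.43177967 -0.09964632  0.04076203]
[ 0.53856453  0.12213518 -0.0069282 ]
[[-8.0, -0.0, -14.0], [-16.3, -0.0, -28.2], [-16.3, -0.0, -28.1], [-17.1, -18.4, 9.9], [-17.1, -18.4, 9.9], [-17.2, -18.4, 9.9], [-17.1, -18.4, 9.9], [-17.2, -18.4, 9.9], [-17.1, -18.4, 9.9], [-17.2, -18.4, 9.9]] 
 [[0.0, -0.2, 0.2], [0.0, 0.0, -0.0], [0.0, 0.0, -0.0], [0.0, 0.0, -0.0], [0.0, 0.0, -0.0], [0.0, 0.0, -0.0], [0.0, 0.0, -0.0], [0.0, 0.0, -0.0], [0.0, 0.0, -0.0], [0.0, 0.0, -0.0]]
[[-17.1, -18.4, 9.9], [-17.2, -18.3, 9.9], [0.0, -0.0, 0.0]] 
 [[0.0, 0.0, -0.0], [0.0, 0.0, -0.0], [0.0, 0.0, -0.0]]
end [0.5385 0.1221 0.115 ]
```

step_arm(slide=[[-8, 0, -14], [-16.3, 0, -28], [-16.3, 0, -28], [-17, -18.4, 9.9], [-17, -18.4, 9.9], [-17, -18.4, 9.9], [-17, -18.4, 9.9], [-17, -18.4, 9.9], [-17, -18.4, 9.9], [-17, -18.4, 9.9]], delta_rot=[[0, 0, 0], [0, 0, 0], [0, 0, 0], [0, 0, 0], [0, 0, 0], [0, 0, 0], [0, 0, 0], [0, 0, 0], [0, 0, 0], [0, 0, 0]], claw=[0.2, 0.2, 0.2, 0.2, 0.2, 0.2, 0.2, 0.2, 0.2, 0.2])

```text
time_s: 16.4
ee_pos: [0.5141, 0.0747, 0.1142]
tcp_rot: [[0.25, -0.958, -0.143], [-0.83, -0.288, 0.477], [-0.498, -0.001, -0.867]]
ft_force: [0.6, 0.1, -1.2]
width: 0.615
grasp_force: 63.1
```

```bash
python3 - <<'E'
from h import *;from plant import bot
s=bot.observe();R=np.array(s['tcp_rot']);Q=toolF(1.86,30);p=s['ee_pos']
print(p,s['ft_force'],s['width'],np.degrees(s['joint_pos']).round())
T=np.array([.5385,.1221,0]);up=lambda P,z:np.array([P[0],P[1],z])
plan(p,R,[(up(T,.115),Q,3),(up(T,.050),Q,5)])
w=bot.snapshot('wrist');cv2.imwrite('pics/w4.png',w['pixels'][:,:,::-1])
E
```

```text
[0.51414221 0.07472988 0.11424141] [ 0.55800237  0.1344247  -1.21714227] 0.6149871663207856 [-11.  35. 108.  32.  57. 130.]
[[-11.2, -12.3, 6.2], [-11.2, -12.3, 6.1], [-11.2, -12.3, 6.2], [6.5, -0.0, 11.3], [6.5, -0.0, 11.2], [6.5, -0.0, 11.3], [6.5, -0.0, 11.2], [6.4, -0.1, 11.3]] 
 [[0.0, -0.0, 0.1], [0.0, -0.1, 0.0], [0.0, -0.0, 0.1], [0.0, -0.0, -0.0], [0.0, -0.0, -0.0], [0.0, -0.0, -0.0], [0.0, -0.0, -0.0], [0.0, -0.0, -0.0]]
end [0.5385 0.1221 0.05  ]
```

View pics/w4.png

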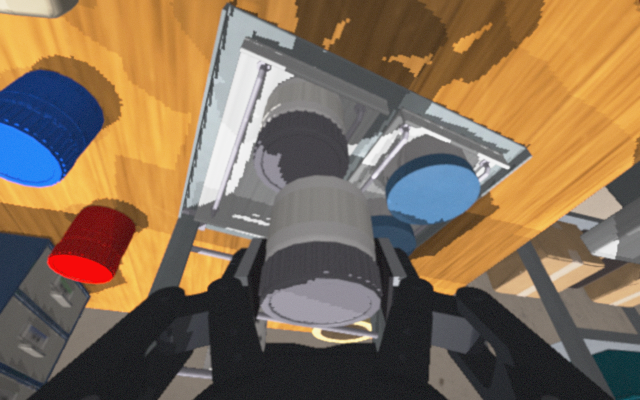

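The new jar is held upright at (322,250), and the old jar stays at the lip (303,145). I'm going on to the lane and down.

step_arm(slide=[[-11.2, -12.3, 6.2], [-11.2, -12.3, 6.2], [-11.2, -12.3, 6.2], [0, 0, 0], [6.5, 0, 11.3], [6.5, 0, 11.3], [6.5, 0, 11.3], [6.5, 0, 11.3], [6.5, 0, 11.3], [0, 0, 0]], delta_rot=[[0, 0, 0], [0, 0, 0], [0, 0, 0], [0, 0, 0], [0, 0, 0], [0, 0, 0], [0, 0, 0], [0, 0, 0], [0, 0, 0], [0, 0, 0]], claw=[0.2, 0.2, 0.2, 0.2, 0.2, 0.2, 0.2, 0.2, 0.2, 0.2])

```text
time_s: 17.7
ee_pos: [0.5377, 0.1213, 0.0474]
tcp_rot: [[0.249, -0.958, -0.145], [-0.83, -0.288, 0.477], [-0.499, 0.001, -0.867]]
ft_force: [0.5, 0.3, -0.4]
width: 0.617
grasp_force: 63.2
```

```bash
python3 - <<'E'
from h import *;from plant import bot
s=bot.observe();R=np.array(s['tcp_rot']);Q=toolF(1.86,30);p=s['ee_pos'];print(p,s['ft_force'])
T=np.array([.5385,.1221,.0405])
plan(p,R,[(T,Q,5)])
E
```

```text
[0.53769005 0.12133969 0.047413  ] [ 0.53370541  0.31117986 -0.36614554]
[[0.6, -0.2, 1.2], [0.6, -0.2, 1.3], [0.6, -0.2, 1.2], [0.6, -0.2, 1.3], [0.6, -0.2, 1.2]] 
 [[0.0, -0.0, 0.0], [0.0, -0.0, 0.0], [0.1, -0.0, 0.0], [0.0, -0.0, 0.0], [0.1, -0.1, 0.1]]
end [0.5385 0.1221 0.0405]
```

step_arm(slide=[[0.6, -0.2, 1.2], [0.6, -0.2, 1.2], [0.6, -0.2, 1.2], [0.6, -0.2, 1.2], [0.6, 0, 1], [0, 0, 0], [0, 0, 0], [0, 0, 0], [0, 0, 0], [0, 0, 0]], delta_rot=[[0, 0, 0], [0, 0, 0], [0, 0, 0], [0, 0, 0], [0, 0, 0], [0, 0, 0], [0, 0, 0], [0, 0, 0], [0, 0, 0], [0, 0, 0]], claw=[0.2, 0.2, 0.2, 0.2, 0.2, 0.2, 0.2, 0.2, 0.2, 0.2])

```text
time_s: 18.95
ee_pos: [0.5388, 0.1218, 0.042]
tcp_rot: [[0.25, -0.958, -0.143], [-0.83, -0.288, 0.477], [-0.498, -0.0, -0.867]]
ft_force: [0.3, -0.0, -1.6]
width: 0.615
grasp_force: 63.2
```

step_arm(slide=[[0.3, 0, 0.5], [0.3, 0, 0.5], [0.2, 0, 0.3], [0, 0, 0], [0, 0, 0], [0, 0, 0], [0, 0, 0], [0, 0, 0], [0, 0, 0], [0, 0, 0]], delta_rot=[[0, 0, 0], [0, 0, 0], [0, 0, 0], [0, 0, 0], [0, 0, 0], [0, 0, 0], [0, 0, 0], [0, 0, 0], [0, 0, 0], [0, 0, 0]], claw=[0.2, 0.2, 0.2, 0.2, 0.2, 0.2, 0.2, 0.2, 0.2, 0.2])

```text
time_s: 20.2
ee_pos: [0.5388, 0.1219, 0.0409]
tcp_rot: [[0.25, -0.958, -0.143], [-0.83, -0.288, 0.478], [-0.499, -0.0, -0.867]]
ft_force: [-1.2, 0.6, 5.6]
width: 0.617
grasp_force: 63.6
```

```bash
python3 - <<'E'
from h import *;from plant import bot
s=bot.observe();print(s['ee_pos'],s['ft_force'])
w=bot.snapshot('wrist');cv2.imwrite('pics/w5.png',w['pixels'][:,:,::-1])
E
```

```text
[0.53875123 0.12194524 0.04086754] [-1.17986485  0.59640592  5.6092071 ]
```

View pics/w5.png

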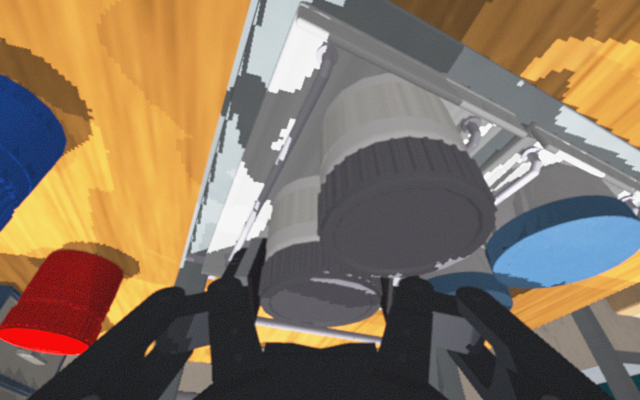

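The new jar is seated (5.6 N from the floor), just behind the old jar at (405,175). I'll release, rise straight up past the old jar's lid, then back out.

step_arm(slide=[[0, 0, 0], [0, 0, 0], [0, 0, 0], [-3, 0, -5.2], [-6, 0, -10.4], [-7.5, 0, -13], [-9, 0, -15.6], [0, 0, -20], [0, 0, -40], [0, 0, -50]], delta_rot=[[0, 0, 0], [0, 0, 0], [0, 0, 0], [0, 0, 0], [0, 0, 0], [0, 0, 0], [0, 0, 0], [0, 0, 0], [0, 0, 0], [0, 0, 0]], claw=[-1, -1, -1, -1, -1, -1, -1, -1, -1, -1])

```text
time_s: 21.5
ee_pos: [0.5542, 0.069, 0.1887]
tcp_rot: [[0.25, -0.958, -0.144], [-0.83, -0.288, 0.477], [-0.498, 0.001, -0.867]]
ft_force: [-0.3, -0.0, -0.4]
width: 1.001
grasp_force: 0.0
```

```bash
python3 - <<'E'
from h import *;from plant import bot
s=bot.observe();print(s['time_s'],s['ee_pos'],s['ft_force'])
for n in ("wrist","scene","top"):
  q=bot.snapshot(n);cv2.imwrite(f'pics/f_{n}.png',q['pixels'][:,:,::-1])
  for t,z in (('jar_old_centre',.035),('jar_new_centre',.035),('jar_old',.007)):
    for d in bot.place_of(q,t):
      l=w2l(onz(q,d['location'],z))*1e3
      if abs(l[1])<40 and abs(l[0])<120:print(n,t,np.round(d['location'],1),round(d['conf'],2),np.round(l,1))
  # lid/wall consistency with predicted poses: mask centroids
  for d in bot.regions_of(q,'jar_old'):
    l=w2l(onz(q,[(d['rect'][0]+d['rect'][2])/2,(d['rect'][1]+d['rect'][3])/2],.035))*1e3
    if abs(l[1])<40 and abs(l[0])<120:print(n,'rect',np.round(d['rect']),round(d['conf'],2),np.round(l,1))
E
```

```text
21.5 [0.55415812 0.06901988 0.18869459] [-0.31772096 -0.02096602 -0.36598443]
wrist jar_old_centre [349.2  98.7] 0.68 [-40.6   0.8]
wrist jar_new_centre [321.2 148.7] 0.94 [17.   2.7]
wrist jar_old [347.5  80.2] 0.64 [-42.3   0.2]
wrist rect [315.  54. 387. 143.] 0.8 [-41.6   1.8]
scene jar_old_centre [287.5 198.9] 0.9 [-42.3  -2.8]
scene jar_new_centre [279.7 187.6] 0.68 [12.   3.7]
scene jar_old [283.5 208.2] 0.82 [-47.2  12.5]
scene rect [276. 188. 297. 210.] 0.72 [-43.2   0.4]
scene rect [260. 175. 307. 221.] 0.19 [-33.3   5.9]
top jar_new_centre [263.8 211.2] 0.72 [13.9 -5.2]
```

```bash
python3 -c "
from plant import bot
print(bot.hand_in())"
```

```text
the job is handed in; nothing more can be done
None
```

I handed the job in at about 21.7 s. The old jar stands against the front lip and the new jar is about 4–6 mm behind it, both between the guides and released without a drop. The tins, tape measure and tally counter were not touched as far as I could see. The hand-in returned no verdict.

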